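Fit a clean filter cassette in the bench dust extractor

TASK

Fit the clean filter cassette (white pleats, blue frame) into the slot on top of the bench dust extractor: push it down through the two spring flaps and on against the rubber seal until both catches click over it, then draw back so that the flaps shut above it. Press by feel and gently - its frame and the seal are spoilt by a push of more than about 2 kg - and leave the dirty cassette and the other bench things where they are.

Things in the scene. Friction and masses are not known exactly. Their poses are not given: they have to be found in the camera images.
- clean_mid (a point): Clean filter cassette: upright loose box, blue plastic frame, white pleats, white label on its flat top; 40 (its x, thickness) x 90 (its y) x 66 (its z, up) mm, about 0.14 kg, bottom edges rounded at 6 mm. Point at its centre, 33 mm above its underside. Either way round fits the slot; grip it across the 40 mm thickness.
- used_mid (a point): Dirty filter cassette, same size, dark grey frame and brown pleats; point at its centre, 33 mm above its underside. It stays on the bench.
- extractor: Dust extractor, fixed. Origin on the bench under the slot's centre; x front to back, y along the slot. White filter head: x -75 to 75, y -120 to 120 mm, 130 mm high, slot in its top. Grey motor housing behind it, x to 205 mm, same height, with a suction arm rising from x 165, y -85 mm to 290 mm and reaching out past y -260 mm: keep clear.
- slot (a point): Centre of the slot's mouth, level with the head's top (130 mm up), axes as the extractor's. Slot 43 (x) x 93 (y) mm with a 4 mm 45-degree lead-in, straight down to the seal; flaps close it 13 mm down. The bed with catches and seal is screw-set, on each machine otherwise: when home, the cassette's flat top is 38 to 48 mm below this point, and a pusher must fit and follow that far in.
- catch_left (a joint): Steel spring catch in the slot's +y end: 0 m = out over the cassette's path, grows to 0.005 as the cassette pushes it aside, back to 0 as it clicks over the top edge. Its slope starts 24 to 34 mm down; flaps and catches take 2 to 9 N of push. The last 4.5 mm to home squeeze the seal: push rises to 8 to 14 N, drops a little as it clicks, and climbs again; hard stop 1 mm below home.
- catch_right (a joint): Steel spring catch in the slot's -y end: 0 m = out over the cassette's path, grows to 0.005 as the cassette pushes it aside, back to 0 as it clicks over the top edge. As the left one.
- flap_front (a joint): Front flap (nearer the extractor's -x), black, 22 mm wide, hinged along the slot's long side: 0 rad = shut and level, grows to 1.57 rad as it is pushed down; a spring shuts it again.
- flap_back (a joint): Back flap, black, 22 mm wide, hinged along the slot's long side: 0 rad = shut and level, grows to 1.57 rad as it is pushed down; a spring shuts it again.
- spraycan: blue spray can, 52 mm across, 165 mm tall, standing on the bench; origin at its underside.
- tin: round aluminium movement tin, 62 mm across, 26 mm high; origin at its underside.
- loupe: black eye loupe, 34 mm across, 32 mm high; origin at its underside.
- screwdriver: yellow-handled screwdriver, 170 mm long, lying on the bench.
- hammer: small hammer with a wooden handle, 220 mm long, lying on the bench.
There are look-alikes about, which are no part of the job. What is shaped like the part that bears clean_mid but green or pink is not meant.

How it is judged:
On the way, in this order (a step that is already met when the one before it is completed fails the run):
1. the foot of the clean cassette has gone down through both flaps (z of clean_mid in the frame of slot below 0.01 m and horizontal distance between clean_mid and slot below 0.006 m and value of joint each of flap_front, flap_back above 0.8 rad), for 0.05 s.
2. the clean cassette is pressed home and both catches have clicked over it (z of clean_mid in the frame of slot below -0.068 m and horizontal distance between clean_mid and slot below 0.004 m and value of joint each of catch_left, catch_right below 0.0015 m), for 0.05 s.
At the end, for the whole second after the job is handed in: The clean cassette stays home on its seal (its centre more than 68 mm below the slot's mouth, within 4 mm of the middle of the slot, upright within 0.05 rad) with both catches out over it (within 1.5 mm of fully out), and both flaps are shut above it (under 0.12 rad) (all of step 2 and angle between clean_mid's own z axis and vertical below 0.05 rad and value of joint each of flap_front, flap_back below 0.12 rad); the robot touches nothing.
It fails at once if the clean cassette is pressed on its seal with more than 22 N (contact force between clean and seal_c0 above 22 N).
It fails at once if the dirty cassette is pushed more than 15 mm from its place (distance of used_mid from where it was at the start of the episode above 0.015 m).
It fails at once if another bench thing is moved more than 20 mm (distance of any of spraycan, tin, loupe, screwdriver, hammer from where it was at the start of the episode above 0.02 m).
It also fails if it takes over 61 s, if anything falls off the work surface, if the arm or the gripper's body presses on something with over 40 N, if the wrist force passes 120 N, or if a joint passes its speed limit or range.

ROBOT

A 6-joint arm with a two-finger parallel gripper is mounted at the origin on the work surface. World frame = base frame: x ahead of the robot, y to its left, z up, the work surface at z = 0. Lengths are in m, angles in rad, forces in N, time in s.
With the tool pointing down it reaches from about 0.425 to 0.925 m from the base axis. Payload 12.5 kg.
Tool frame: the origin (TCP) lies on the centre line of the jaws, within the pads' length; the fingertips stand 11 mm ahead of it and the grasp point (between the pads) lies 8 mm behind it (arm.tip_reach is the distance from the TCP to the fingertips, in m); z points along the fingers, y is the line along which they close (so a half turn about z gives the same grasp; the last joint's range is limited). The gripper opens to 85 mm and grips with 20 to 120 N. Pads are 22 mm wide; open, the fingers measure 114 mm over their backs; the gripper's body (76 mm by 85 mm) begins 54 mm behind the grasp point. The pads swing forward as they close: fully open they stand 13 mm farther back than shut.
Start: joints at [1.127, 0.491, 1.559, -0, 1.092, -0.106], TCP at [0.207, 0.59, 0.204] pointing down, gripper open.
Joint ranges: [-3.1, 3.1], [-0.84, 2.19], [0.05, 2.79], [-1.13, 4.28], [0.06, 2.93], [-2.69, 2.69]. Speed limits (rad/s): [2.22, 2.22, 2.79, 3.14, 3.14, 3.14].

INTERFACE

Orientations are given as a 3x3 rotation matrix whose columns are the frame's x, y, z axes.
In Python, from rig import arm, eyes gives the robot as it stands.
- The arm moves only by the tool jog_arm, never from a script. Its argument "moves" is a list of rows, each a list of 7 numbers: the shift along the world's x, y, z in units of 15 cm (1.0 is 15 cm), then the turn, a rotation vector about the world's x, y, z in units of 90 degrees (1.0 is 90 degrees), then the gripper command: -1 is fully open, 1 is shut, values between are in proportion. A call has 1 to 10 rows; each row shifts and turns the commanded pose from where the row before left it; what a row does not reach is not made up. A row lasts 1/8 s, in which the tool goes at most 62.5 mm and 10.7 degrees, less where a joint would pass 70% of its speed; a pose out of reach is approached as far as the arm can. A call with a number of a shift or a turn outside -1 to 1 is refused whole. A call with a gripper value outside its range is refused whole. The fingers move at their own pace and stop on an object; "force" is the grip in N (left out, the last holds). Time passes only in rows, so rows that do not move let the fingers close. It gives the time, the measured TCP pose, the force, the opening and the grip force at its end, in the units of the state.
- arm.state(): the state, without advancing time (a new reading comes with each control period).
- eyes.camera(name): name is "scene" or "side" or "wrist"; returns a dict with "color" (480x640x3 uint8, red, green, blue), "z_map" (480x640 float32, m along the optical axis (not along the pixel's ray), 0 where there is no reading), "fx", "fy", "cx", "cy" (pixels), "origin" and "rotation" of the camera in the world. Camera axes: x right, y down, z forward; pixel columns grow to the right and rows downward; lengths in m; the calibration is good to about 2 mm. A picture is of the moment at which its call begins.
- arm.sign_off(): hands the job in; it is judged then, once.
The state is a dict: "clock": time; "joints": joint angles; "dq": joint speeds; "joint_torque": joint torques, N m; "tcp_pos": TCP position; "tool_rot": TCP orientation; "force": force on the tool from outside, world axes, zero at the start; "moment": the same for the moment, N m; "finger_gap": opening from 0.0 (shut) to 1.0 (fully open); "grip_force": force on a finger pad.
Only numpy, scipy, OpenCV 4.12 (cv2) and the standard library are available. Lean on these libraries where they do the work, as an engineer would, in place of code of your own. Each camera call takes 0.05 s, during which the arm holds its last target. There are 200 camera calls.

## Working session

There is one attempt and no reset: what is moved stays moved. The work goes in short steps, Python scripts to look and compute and a tool call to move; the robot and the scene stay as the last step left them, time stands still between calls to the robot, and variables do not carry over. Pictures are saved under pics/ and viewed, at most 10 in all, crops included, and the job is handed in when it is done.

Besides the shell and the picture viewer there is one more tool, called in YAML: its name, and indented under it one key for each argument. jog_arm: Moves the arm, as the interface text tells. Its arguments: {"type":"object","properties":{"moves":{"type":"array"},"force":{"type":"number"}},"required":["moves"]}

```bash
mkdir -p pics; ls; python3 - <<'E'
from rig import arm, eyes
import cv2,numpy as np
ims=[]
for n in ("scene","side"):
    c=eyes.camera(n); np.savez(f"{n}.npz",**c)
    cv2.imwrite(f"pics/{n}.png",c["color"][:,:,::-1]); print(n,c["origin"],c["rotation"].round(3).tolist(),c["fx"])
s=arm.state();print({k:np.round(v,3).tolist() for k,v in s.items()})
E
```

```text
pics
scene [0.40813972 1.01228989 0.89290734] [[-0.995, -0.067, 0.079], [-0.104, 0.603, -0.791], [0.006, -0.795, -0.607]] 581.0335777468284
side [-0.02305351 -0.57634191  0.82693119] [[0.733, -0.456, 0.505], [-0.68, -0.512, 0.525], [0.019, -0.728, -0.685]] 443.8508646398036
{'clock': 0.1, 'joints': [1.127, 0.492, 1.559, -0.0, 1.092, -0.106], 'dq': [-0.003, -0.001, -0.003, -0.001, -0.0, -0.0], 'joint_torque': [0.004, -61.945, -26.203, -0.0, 0.003, 0.0], 'tcp_pos': [0.207, 0.589, 0.204], 'tool_rot': [[-0.943, 0.331, -0.0], [0.331, 0.943, -0.001], [0.0, -0.001, -1.0]], 'force': [0.483, -0.212, 0.103], 'moment': [-0.012, -0.004, -0.041], 'grip_force': 0.0, 'finger_gap': 1.0}
```

View pics/scene.png

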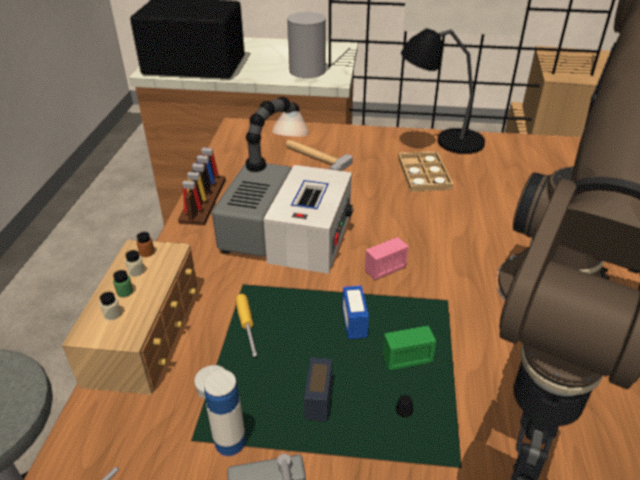

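View pics/side.png

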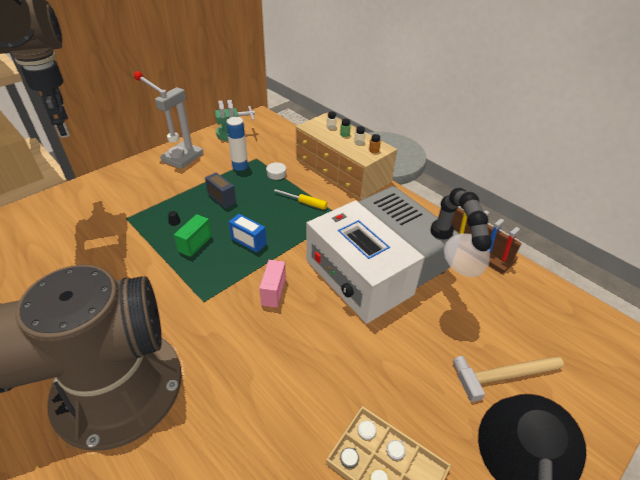

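Candidates of that shape: scene (355,312) blue with white label, (410,347) green, (386,258) pink, (318,388) dark/brown dirty one. The blue one is the clean cassette. The slot is the blue-outlined mouth at scene (310,195) and side (363,239). I'll confirm with a crop and measure.

```bash
cat > h.py <<'E'
import numpy as np,cv2
def world(c):
    v,u=np.mgrid[:480,:640]; z=c["z_map"]
    p=np.stack([(u-c["cx"])/c["fx"]*z,(v-c["cy"])/c["fy"]*z,z],-1)
    return p@np.array(c["rotation"]).T+c["origin"]
def ray(c,uv,h):
    d=np.array([(uv[0]-c["cx"])/c["fx"],(uv[1]-c["cy"])/c["fy"],1.])@np.array(c["rotation"]).T
    return c["origin"]+d*(h-c["origin"][2])/d[2]
def rect(P):
    (x,y),(w,h),a=cv2.minAreaRect((P[:,:2]*1000).astype(np.float32))
    if w<h: w,h,a=h,w,a+90   # a: direction of long side, deg
    return np.round([x,y,w,h,(a+90)%180-90],1)
E
python3 - <<'E'
from h import *
for n,boxes in (("scene",dict(clean=(335,280,375,345),slot=(285,172,335,220),used=(295,350,340,425),head=(262,160,360,275))),("side",dict(clean=(225,208,272,258),slot=(330,212,395,265),used=(200,170,242,212),head=(300,185,425,320)))):
    c=dict(np.load(n+".npz")); W=world(c); hsv=cv2.cvtColor(c["color"],cv2.COLOR_RGB2HSV)
    blue=(hsv[...,0]>105)&(hsv[...,0]<130)&(hsv[...,1]>120)
    for k,(a,b,d,e) in boxes.items():
        m=np.zeros((480,640),bool); m[b:e,a:d]=1; m&=c["z_map"]>0; Z=W[...,2]
        if k=="slot": m&=blue
        if k=="clean": m&=(Z>.058)&(Z<.075)
        if k=="used": m&=(Z>.058)&(Z<.075)
        if k=="head": m&=(abs(Z-.13)<.006)&(hsv[...,1]<40)&(hsv[...,2]>150)
        m=cv2.morphologyEx(m.astype(np.uint8),cv2.MORPH_OPEN,np.ones((2,2)))>0
        P=W[m]; print(n,k,len(P),rect(P),np.median(P[:,2]).round(4))
        if k=="slot":
            vs,us=np.nonzero(m); print("  raycast",rect(np.array([ray(c,q,.13) for q in zip(us,vs)])))
a=cv2.imread("pics/scene.png")[270:430,290:440]; b=cv2.imread("pics/side.png")[195:275,215:405]
a=cv2.resize(a,(375,400)); b=cv2.resize(b,(420,177)); o=np.zeros((400,800,3),np.uint8);o[:,:375]=a;o[:177,380:]=b
cv2.imwrite("pics/crop.png",o)
E
```

```text
scene clean 654 [412.  528.3 966.7  53.  -86.4] 0.0642
scene slot 10 [577.4 -81.8  29.2   9.3 -81.1] 0.1179
  raycast [575.9 -71.6   9.3   4.    6.4]
scene used 981 [463.8 640.2 751.1  45.5 -85. ] 0.0644
scene head 2801 [ 537.5  387.6 1262.5  184.9  -86.6] 0.1283
side clean 445 [ 205.1 -176.7  915.9   91.1   54.6] 0.0664
side slot 8 [ 538.  -176.    15.5    3.    -8.6] 0.1324
  raycast [ 539.8 -175.3   15.1    3.6   -9.2]
side used 320 [ 231.4  -77.2 1117.7   79.2   58.9] 0.0667
side head 4440 [ 370.9 -349.7  868.   269.6   47.2] 0.1309
```

View pics/crop.png

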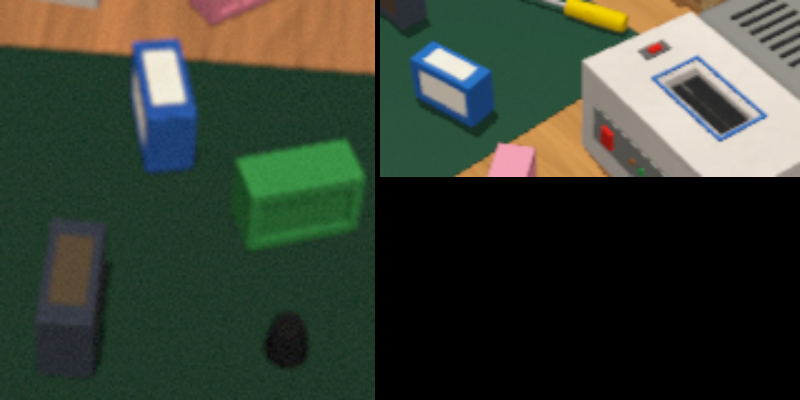

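The crop confirms it: the clean cassette is the blue frame with the white label at crop (163,80). Depth has outliers, so I'll cast label and outline pixels onto known planes instead.

```bash
python3 - <<'E'
from h import *
for n,label,slot,head in (("scene",(335,280,375,345),(285,172,335,220),(262,160,360,275)),("side",(225,208,272,238),(330,212,395,265),(300,185,425,320))):
    c=dict(np.load(n+".npz")); W=world(c); I=c["color"].astype(int); r,g,b=I[...,0],I[...,1],I[...,2]
    hsv=cv2.cvtColor(c["color"],cv2.COLOR_RGB2HSV)
    def go(k,m,bx,h):
        B=np.zeros((480,640),np.uint8); B[bx[1]:bx[3],bx[0]:bx[2]]=1; m=(m&(B>0)).astype(np.uint8)
        N,L,S,C=cv2.connectedComponentsWithStats(m,connectivity=8)
        for i in np.argsort(-S[1:,4])[:2]+1:
            vs,us=np.nonzero(L==i)
            if len(vs)<20: continue
            print(n,k,len(vs),C[i].round(1),rect(np.array([ray(c,q,h) for q in zip(us,vs)])))
    go("label",(hsv[...,1]<60)&(hsv[...,2]>130),label,.066)
    go("slot",(b-r>25),slot,.13)
    B=np.zeros((480,640),bool);B[head[1]:head[3],head[0]:head[2]]=1
    m=B&(abs(W[...,2]-.13)<.012)&(hsv[...,1]<60)&(hsv[...,2]>120)
    P=W[m]; md=np.median(P[:,:2],0); P=P[np.linalg.norm(P[:,:2]-md,axis=1)<.17]; print(n,"head",len(P),rect(P))
    a=label; B[:]=0; B[a[1]:a[3]+20,a[0]:a[2]]=1
    P=W[B&(abs(W[...,2]-.066)<.008)]; md=np.median(P[:,:2],0); P=P[np.linalg.norm(P[:,:2]-md,axis=1)<.055]; print(n,"cleantop",len(P),rect(P))
E
```

```text
scene label 305 [355.  300.5] [438.5 158.8  63.2  28.3 -77.6]
scene label 43 [345.2 313.2] [456.1 195.1  58.1   4.6 -77.8]
scene slot 136 [308.1 198.4] [ 567.  -121.8  110.5   63.5   82.2]
scene head 3837 [ 599.6 -125.1  248.8  217.9   82.3]
scene cleantop 663 [438.7 159.8  94.2  40.5 -77.5]
side label 166 [246.4 223.5] [442.3 158.7  60.6  27.  -78.3]
side label 116 [240.  233.7] [404.6 135.3  60.8  26.8 -76.4]
side slot 250 [363.5 239.5] [ 571.5 -120.8  114.1   65.5   82.4]
side head 6253 [ 628.2 -129.2  275.1  243.1   -7.6]
side cleantop 448 [440.1 156.4  93.4  43.2 -78.7]
```

Clean cassette: about (0.440, 0.158), long side at 102°. Slot: about (0.569, -0.121), long side at 82.3°. I'll move above the cassette and turn so the jaws close along 12°.

jog_arm:
  moves:
    - [0.155, -0.287, 0, 0, 0, -0.065, -1]
    - [0.155, -0.287, 0, 0, 0, -0.065, -1]
    - [0.155, -0.287, 0, 0, 0, -0.065, -1]
    - [0.155, -0.287, 0, 0, 0, -0.065, -1]
    - [0.155, -0.287, 0, 0, 0, -0.065, -1]
    - [0.155, -0.287, 0, 0, 0, -0.065, -1]
    - [0.155, -0.287, 0, 0, 0, -0.065, -1]
    - [0.155, -0.287, 0, 0, 0, -0.065, -1]
    - [0.155, -0.287, 0, 0, 0, -0.065, -1]
    - [0.155, -0.287, 0, 0, 0, -0.065, -1]
  force: 30

```text
clock: 1.35
tcp_pos: [0.4401, 0.1577, 0.2043]
tool_rot: [[-0.207, 0.978, -0.0], [0.978, 0.207, 0.0], [0.0, -0.0, -1.0]]
force: [1.3, 1.4, -0.7]
finger_gap: 1.001
grip_force: 0.0
```

```bash
python3 - <<'E'
from rig import arm, eyes
from h import *
c=eyes.camera("wrist"); np.savez("w1.npz",**c); cv2.imwrite("pics/w1.png",c["color"][:,:,::-1])
s=arm.state();R=s["tool_rot"];print(s["clock"],np.round(s["tcp_pos"],4),np.degrees(np.arctan2(R[1][1],R[0][1])),np.round(R,3).tolist(),c["origin"])
hsv=cv2.cvtColor(c["color"],cv2.COLOR_RGB2HSV); W=world(c)
m=((hsv[...,1]<60)&(hsv[...,2]>130)).astype(np.uint8)
N,L,S,C=cv2.connectedComponentsWithStats(m)
for i in np.argsort(-S[1:,4])[:3]+1:
    vs,us=np.nonzero(L==i); print(C[i].round(),len(vs),rect(np.array([ray(c,q,.066) for q in zip(us,vs)])),np.median(W[L==i][:,2]))
E
```

```text
1.4 [0.4424 0.1543 0.2042] 11.575098792436858 [[-0.201, 0.98, 0.001], [0.98, 0.201, -0.001], [-0.001, 0.001, -1.0]] [0.42433928 0.2342675  0.37444269]
[387. 391.] 8052 [547.4 -18.2 118.6 114.3  -7.6] 0.06914772046474718
[316. 211.] 2208 [440.4 157.6  59.8  26.5 -78.2] 0.06696864803839198
[435.  10.] 1083 [492.8 320.4  39.5  15.9  11.9] 0.06663162665777245
```

View pics/w1.png

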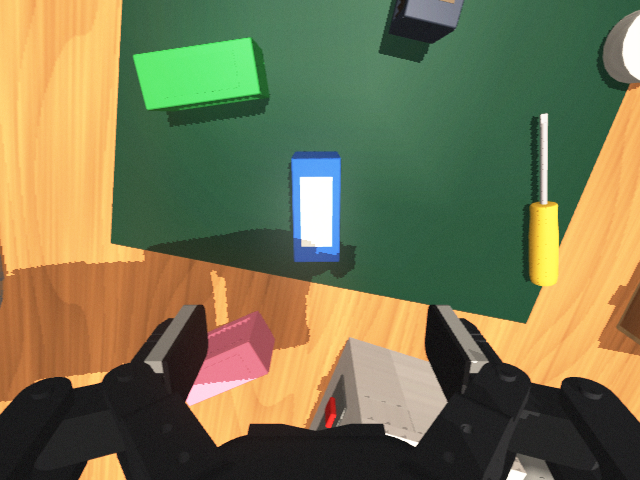

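The wrist view shows the blue cassette at (316,211), centred at (0.4404, 0.1576) and aligned. The fingers' way down is clear: green is at (200,75) and pink at (230,360). Descending.

jog_arm:
  moves:
    - [0, 0, -0.25, 0, 0, 0, -1]
    - [0, 0, -0.25, 0, 0, 0, -1]
    - [0, 0, -0.25, 0, 0, 0, -1]
    - [0, 0, -0.1, 0, 0, 0, -1]
    - [0, 0, 0, 0, 0, 0, -1]
    - [0, 0, 0, 0, 0, 0, -1]

```text
clock: 2.15
tcp_pos: [0.4399, 0.1593, 0.0774]
tool_rot: [[-0.21, 0.978, 0.001], [0.978, 0.21, 0.0], [-0.0, 0.001, -1.0]]
force: [0.4, -0.2, -0.7]
finger_gap: 1.0
grip_force: 0.0
```

jog_arm:
  moves:
    - [0.003, -0.011, -0.107, 0, 0, 0, -1]
    - [0, 0, -0.1, 0, 0, 0, -1]
    - [0, 0, 0, 0, 0, 0, -1]
    - [0, 0, 0, 0, 0, 0, 1]
    - [0, 0, 0, 0, 0, 0, 1]
    - [0, 0, 0, 0, 0, 0, 1]
    - [0, 0, 0, 0, 0, 0, 1]
    - [0, 0, 0, 0, 0, 0, 1]
    - [0, 0, 0, 0, 0, 0, 1]
    - [0, 0, 0, 0, 0, 0, 1]
  force: 40

```text
clock: 3.4
tcp_pos: [0.4401, 0.1576, 0.0457]
tool_rot: [[-0.21, 0.978, 0.0], [0.978, 0.21, -0.0], [-0.0, 0.0, -1.0]]
force: [-0.4, -0.5, -0.3]
finger_gap: -0.001
grip_force: 0.0
```

The gripper shut on nothing. I'll look before doing anything else.

```bash
python3 - <<'E'
from rig import arm, eyes
import cv2,numpy as np
s=arm.state();print(s["clock"],np.round(s["tcp_pos"],4),s["finger_gap"],s["grip_force"],s["force"])
a=eyes.camera("wrist");b=eyes.camera("side");np.savez("w2.npz",**a);np.savez("side2.npz",**b)
o=np.hstack([cv2.resize(a["color"],(400,300)),cv2.resize(b["color"][150:330,170:410],(400,300))])
cv2.imwrite("pics/miss.png",o[:,:,::-1])
E
```

```text
3.4 [0.4401 0.1576 0.0457] -0.0012816898364224644 0.0 [-0.38275351 -0.53653541 -0.32784271]
```

View pics/miss.png

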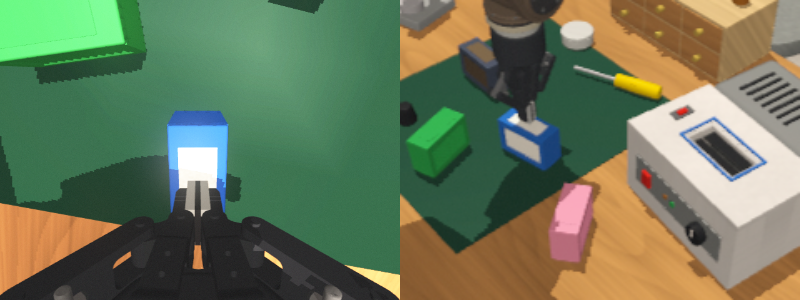

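```bash
python3 - <<'E'
from h import *
for n,bx in (("w2",(290,280,350,350)),("side2",(230,195,265,225))):
    c=dict(np.load(n+".npz"));W=world(c);hsv=cv2.cvtColor(c["color"],cv2.COLOR_RGB2HSV)
    print(n,c["origin"])
    for v in range(bx[1],bx[3],6 if n=="w2" else 3):
        u=(315 if n=="w2" else 248); print(v,[(uu,c["color"][v,uu].tolist(),(W[v,uu]*1000).round().tolist()) for uu in (u-4,u+4)])
    m=(hsv[...,1]<60)&(hsv[...,2]>130)&(abs(W[...,2]-.066)<.01)
    B=(np.linalg.norm(W[...,:2]-[.44,.158],axis=-1)<.055)
    if (m&B).sum()>20: print("label",(m&B).sum(),rect(W[m&B]))
    t=B&(abs(W[...,2]-.066)<.006); print("top",rect(W[t]))
E
```

```text
w2 [0.42401815 0.2340765  0.21592307]
280 [(311, [254, 252, 246], [436.0, 167.0, 67.0]), (319, [253, 249, 241], [440.0, 168.0, 67.0])]
286 [(311, [253, 249, 240], [437.0, 164.0, 66.0]), (319, [253, 251, 243], [440.0, 165.0, 67.0])]
292 [(311, [179, 174, 163], [436.0, 168.0, 79.0]), (319, [88, 88, 85], [439.0, 168.0, 79.0])]
298 [(311, [164, 157, 147], [436.0, 169.0, 86.0]), (319, [82, 83, 78], [439.0, 169.0, 85.0])]
304 [(311, [156, 150, 139], [436.0, 168.0, 90.0]), (319, [76, 77, 75], [439.0, 169.0, 90.0])]
310 [(311, [145, 140, 127], [436.0, 169.0, 95.0]), (319, [70, 71, 69], [439.0, 169.0, 94.0])]
316 [(311, [140, 135, 125], [436.0, 168.0, 99.0]), (319, [62, 61, 57], [439.0, 169.0, 99.0])]
322 [(311, [130, 123, 114], [436.0, 168.0, 103.0]), (319, [56, 58, 53], [439.0, 169.0, 103.0])]
328 [(311, [124, 122, 112], [437.0, 168.0, 106.0]), (319, [51, 48, 47], [439.0, 169.0, 107.0])]
334 [(311, [120, 114, 105], [437.0, 168.0, 110.0]), (319, [49, 47, 45], [439.0, 168.0, 110.0])]
340 [(311, [168, 160, 147], [437.0, 167.0, 112.0]), (319, [61, 57, 57], [439.0, 167.0, 111.0])]
346 [(311, [10
[... 500 characters left out ...]
, 38], [429.0, 139.0, 149.0]), (252, [33, 32, 35], [462.0, 154.0, 122.0])]
207 [(244, [38, 38, 40], [429.0, 141.0, 139.0]), (252, [40, 68, 53], [536.0, 267.0, 2.0])]
210 [(244, [37, 37, 37], [430.0, 144.0, 126.0]), (252, [44, 85, 63], [527.0, 255.0, 3.0])]
213 [(244, [35, 36, 38], [429.0, 143.0, 118.0]), (252, [44, 87, 63], [520.0, 246.0, 1.0])]
216 [(244, [35, 37, 38], [432.0, 149.0, 103.0]), (252, [42, 77, 57], [511.0, 233.0, 4.0])]
219 [(244, [38, 38, 41], [430.0, 147.0, 96.0]), (252, [44, 86, 63], [505.0, 226.0, 1.0])]
222 [(244, [58, 55, 55], [431.0, 151.0, 82.0]), (252, [147, 146, 150], [456.0, 153.0, 66.0])]
label 128 [436.2 156.   62.9  33.6 -65.2]
top [440.5 157.4  92.9  42.8 -76.7]
```

```bash
python3 - <<'E'
from rig import arm
print(arm.tip_reach,[a for a in dir(arm) if a[0]!='_']); print(arm.state()["joints"])
E
```

```text
0.011 ['Unreachable', 'sign_off', 'state', 'tip_reach']
[ 2.02378042e-01  5.23542420e-01  2.09129283e+00  1.44629599e-05
  5.26739993e-01 -9.64420489e-03]
```

The fingertips are at about z 0.076 in the picture. With the stated 11 mm reach they should be at 0.035, so the stated reach looks roughly 40 mm too long. I'll check by touching the flat top gently with shut fingers.

jog_arm:
  moves:
    - [0, 0, -0.01, 0, 0, 0, 1]
    - [0, 0, -0.01, 0, 0, 0, 1]
    - [0, 0, -0.01, 0, 0, 0, 1]
    - [0, 0, -0.005, 0, 0, 0, 1]
    - [0, 0, 0, 0, 0, 0, 1]

```text
clock: 4.12
tcp_pos: [0.44, 0.1576, 0.0405]
tool_rot: [[-0.21, 0.978, -0.0], [0.978, 0.21, -0.0], [0.0, -0.0, -1.0]]
force: [0.0, 0.4, 0.0]
finger_gap: -0.0
grip_force: 0.0
```

jog_arm:
  moves:
    - [0, 0, -0.005, 0, 0, 0, 1]
    - [0, 0, -0.005, 0, 0, 0, 1]
    - [0, 0, 0, 0, 0, 0, 1]

```text
clock: 4.5
tcp_pos: [0.4401, 0.1576, 0.0391]
tool_rot: [[-0.21, 0.978, 0.0], [0.978, 0.21, 0.0], [-0.0, 0.0, -1.0]]
force: [0.1, 0.8, 1.0]
finger_gap: -0.002
grip_force: 0.7
```

jog_arm:
  moves:
    - [0, 0, -0.005, 0, 0, 0, 1]
    - [0, 0, 0, 0, 0, 0, 1]

```text
clock: 4.75
tcp_pos: [0.4403, 0.1576, 0.039]
tool_rot: [[-0.21, 0.978, 0.001], [0.978, 0.21, 0.0], [-0.0, 0.001, -1.0]]
force: [-2.3, -0.7, 13.5]
finger_gap: 0.001
grip_force: 7.1
```

jog_arm:
  moves:
    - [0, 0, -0.005, 0, 0, 0, 1]
    - [0, 0, 0, 0, 0, 0, 1]

```text
clock: 5.0
tcp_pos: [0.4405, 0.1576, 0.039]
tool_rot: [[-0.211, 0.978, 0.002], [0.978, 0.211, 0.0], [-0.0, 0.002, -1.0]]
force: [-4.7, -1.2, 26.5]
finger_gap: 0.005
grip_force: 13.2
```

jog_arm:
  moves:
    - [0, 0, -0.005, 0, 0, 0, 1]
    - [0, 0, 0, 0, 0, 0, 1]

```text
clock: 5.25
tcp_pos: [0.4406, 0.1577, 0.0389]
tool_rot: [[-0.211, 0.978, 0.003], [0.978, 0.211, 0.001], [-0.0, 0.003, -1.0]]
force: [-6.7, -3.2, 39.2]
finger_gap: 0.005
grip_force: 19.4
```

Contact came at TCP z 0.039, so the tips really stand 27 mm behind the reported TCP. I'll use that figure from now on. I shouldn't have stacked those last steps (39 N, but only against the bench). Lift, open, go lower and grip.

jog_arm:
  moves:
    - [0, 0, 0.1, 0, 0, 0, 1]
    - [0, 0, 0, 0, 0, 0, -1]
    - [0, 0, 0, 0, 0, 0, -1]
    - [0, 0, 0, 0, 0, 0, -1]
    - [0, 0, 0, 0, 0, 0, -1]
    - [0, 0, 0, 0, 0, 0, -1]
    - [0, 0, 0, 0, 0, 0, -1]
    - [0, 0, 0, 0, 0, 0, -1]

```text
clock: 6.25
tcp_pos: [0.4401, 0.1576, 0.0518]
tool_rot: [[-0.21, 0.978, 0.0], [0.978, 0.21, 0.0], [-0.0, 0.0, -1.0]]
force: [0.3, 0.2, -0.2]
finger_gap: 1.002
grip_force: 0.0
```

jog_arm:
  moves:
    - [0, 0, -0.1, 0, 0, 0, -1]
    - [0, 0, -0.1, 0, 0, 0, -1]
    - [0, 0, -0.092, 0, 0, 0, -1]
    - [0, 0, 0, 0, 0, 0, -1]
    - [0, 0, 0, 0, 0, 0, 1]
    - [0, 0, 0, 0, 0, 0, 1]
    - [0, 0, 0, 0, 0, 0, 1]
    - [0, 0, 0, 0, 0, 0, 1]
    - [0, 0, 0, 0, 0, 0, 1]

```text
clock: 7.38
tcp_pos: [0.4402, 0.1576, 0.0085]
tool_rot: [[-0.21, 0.978, 0.001], [0.978, 0.21, 0.0], [-0.0, 0.001, -1.0]]
force: [-2.6, -0.6, 5.4]
finger_gap: 0.462
grip_force: 40.7
```

jog_arm:
  moves:
    - [0, 0, 0.15, 0, 0, 0, 1]
    - [0, 0, 0.25, 0, 0, 0, 1]
    - [0, 0, 0.3, 0, 0, 0, 1]
    - [0, 0, 0.3, 0, 0, 0, 1]
    - [0, 0, 0.15, 0, 0, 0, 1]
    - [0.1, -0.2, 0, 0, 0, -0.025, 1]
    - [0.1, -0.2, 0, 0, 0, -0.025, 1]
    - [0.1, -0.2, 0, 0, 0, -0.025, 1]
    - [0.1, -0.2, 0, 0, 0, -0.025, 1]
    - [0.1, -0.2, 0, 0, 0, -0.025, 1]

```text
clock: 8.62
tcp_pos: [0.5152, 0.0065, 0.1805]
tool_rot: [[-0.014, 1.0, -0.0], [1.0, 0.014, 0.0], [0.0, -0.0, -1.0]]
force: [0.5, -0.2, -1.8]
finger_gap: 0.462
grip_force: 41.1
```

jog_arm:
  moves:
    - [0.09, -0.215, 0, 0, 0, -0.025, 1]
    - [0.09, -0.215, 0, 0, 0, -0.025, 1]
    - [0.09, -0.215, 0, 0, 0, -0.025, 1]
    - [0.09, -0.215, 0, 0, 0, -0.018, 1]
    - [0, 0, 0, 0, 0, 0, 1]
    - [0, 0, 0, 0, 0, 0, 1]

```text
clock: 9.38
tcp_pos: [0.5686, -0.121, 0.1802]
tool_rot: [[0.13, 0.992, -0.001], [0.992, -0.13, 0.0], [0.0, -0.001, -1.0]]
force: [0.4, 0.1, -1.7]
finger_gap: 0.465
grip_force: 41.1
```

```bash
python3 - <<'E'
from rig import arm, eyes
from h import *
s=arm.state();R=s["tool_rot"];print(s["clock"],np.round(s["tcp_pos"],4),np.degrees(np.arctan2(R[1][1],R[0][1])),np.round(s["force"],2),s["finger_gap"])
V={}
for n in ("wrist","side"):
    c=eyes.camera(n); np.savez(n+"3.npz",**c); V[n]=c["color"]
o=np.hstack([cv2.resize(V["wrist"],(400,300)),cv2.resize(V["side"][130:310,260:500],(400,300))])
cv2.imwrite("pics/above.png",o[:,:,::-1])
c=dict(np.load("wrist3.npz"));I=c["color"].astype(int);m=((I[...,2]-I[...,0])>40).astype(np.uint8)
N,L,S,C=cv2.connectedComponentsWithStats(m)
for i in np.argsort(-S[1:,4])[:4]+1: print(S[i],C[i].round())
E
```

```text
9.375 [ 0.5686 -0.121   0.1802] -7.468801044537334 [ 0.41  0.14 -1.69] 0.4646461885558824
[  253   157   127   274 16866] [316. 269.]
[633 343   7   9  34] [637. 347.]
[634 349   1   1   1] [634. 349.]
```

View pics/above.png

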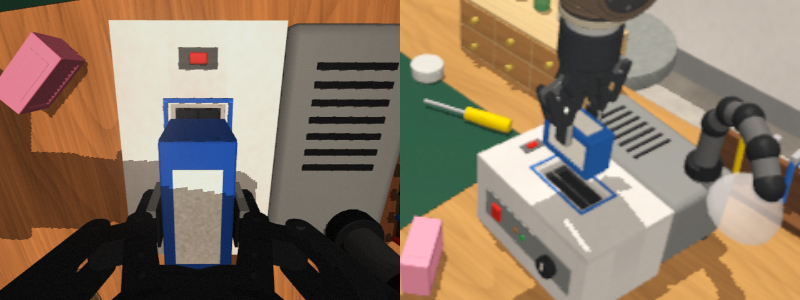

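The wrist view shows the outline's far edge at about rows 158–190 (columns 262–372), ahead of the held cassette. Both are roughly aligned. I'll measure the offset from this one image.

```bash
python3 - <<'E'
from h import *
c=dict(np.load("wrist3.npz"));I=c["color"].astype(int);d=(I[...,2]-I[...,0])
a=np.radians(-7.6); ex=np.array([np.cos(a),np.sin(a)]); ey=np.array([-ex[1],ex[0]]); T=np.array([.5686,-.121])
def loc(uv,h): q=ray(c,uv,h)[:2]-T; return (np.array([q@ex,q@ey])*1000).round(1)
for v in (166,172,178,184):
    u=np.nonzero(d[v]>30)[0]; u=u[(u>240)&(u<400)]; print("outline",v,u.min(),u.max(),loc((u.min()-.5,v),.13),loc((u.max()+.5,v),.13))
for u in (275,315,355):
    v=np.nonzero(d[140:240,u]>30)[0]+140; print("outline far edge",u,v[:8],loc((u,v.min()-.5),.13))
for v in (260,320,380):
    u=np.nonzero(d[v]>40)[0]; u=u[(u>230)&(u<410)]; print("cass",v,u.min(),u.max(),loc((u.min()-.5,v),.238),loc((u.max()+.5,v),.238))
print("end",[(v,I[v,315].tolist()) for v in range(186,236,3)])
for u in (275,315,355):
    g=np.diff(I[200:240,u].sum(-1)); v=200+g.argmax()+.5; print(u,v,g.max(),loc((u,v),.238))
# side view outline, line thickness
s=dict(np.load("side.npz"));J=s["color"].astype(int);m=np.zeros((480,640),np.uint8);m[212:265,330:395]=(J[...,2]-J[...,0]>25)[212:265,330:395]
k,_=cv2.findContours(m,cv2.RETR_EXTERNAL,0x2)
for n,q in (("side",m),):
    vs,us=np.nonzero(q);P=np.array([ray(s,x,.13)[:2] for x in zip(us,vs)])-T; print("side local",(np.array([[(P@ex).min(),(P@ex).max()],[(P@ey).min(),(P@ey).max()]])*1000).round(1))
E
```

```text
outline 166 261 372 [-31.9  50. ] [32.9 50.1]
outline 172 261 372 [-32.1  46.5] [33.1 46.6]
outline 178 262 371 [-31.6  43. ] [32.7 43.1]
outline 184 262 371 [-31.8  39.5] [32.8 39.6]
outline far edge 275 [157 158 159 160 161 162 163 164] [-23.3  55.4]
outline far edge 315 [157 158 159 160 161 162 163 164] [-0.4 55.4]
outline far edge 355 [157 158 159 160 161 162 163 164] [22.6 55.5]
cass 260 255 377 [-19.3  34.1] [19.9 34.1]
cass 320 258 374 [-19.4  12.4] [20.  12.5]
cass 380 262 370 [-19.1 -11.8] [ 19.8 -11.7]
end [(186, [43, 42, 40]), (189, [35, 35, 41]), (192, [35, 50, 90]), (195, [30, 44, 79]), (198, [31, 46, 82]), (201, [34, 46, 84]), (204, [30, 44, 83]), (207, [25, 41, 80]), (210, [26, 41, 79]), (213, [30, 47, 85]), (216, [28, 42, 82]), (219, [24, 42, 81]), (222, [26, 41, 82]), (225, [29, 46, 86]), (228, [36, 73, 153]), (231, [39, 82, 167]), (234, [39, 82, 167])]
275 226.5 76 [-12.4  45.2]
315 226.5 97 [-0.  45.2]
355 226.5 60 [12.4 45.2]
side local [[-29.9  35.6]
 [-56.5  57.7]]
```

Offset is small: about 1–2 mm in -y and nothing across. Lowering to the mouth.

jog_arm:
  moves:
    - [0, -0.008, -0.1, 0, 0, 0, 1]
    - [0, 0, -0.1, 0, 0, 0, 1]
    - [0, 0, -0.06, 0, 0, 0, 1]
    - [0, 0, -0.02, 0, 0, 0, 1]
    - [0, 0, -0.02, 0, 0, 0, 1]
    - [0, 0, 0, 0, 0, 0, 1]

```text
clock: 10.22
tcp_pos: [0.5691, -0.1227, 0.1355]
tool_rot: [[0.13, 0.992, 0.0], [0.992, -0.13, -0.0], [-0.0, 0.0, -1.0]]
force: [-0.1, -0.1, -1.1]
finger_gap: 0.463
grip_force: 41.0
```

jog_arm:
  moves:
    - [0, 0, -0.01, 0, 0, 0, 1]
    - [0, 0, -0.01, 0, 0, 0, 1]
    - [0, 0, -0.01, 0, 0, 0, 1]
    - [0, 0, 0, 0, 0, 0, 1]

```text
clock: 10.72
tcp_pos: [0.569, -0.1226, 0.1309]
tool_rot: [[0.13, 0.992, -0.0], [0.992, -0.13, 0.0], [0.0, -0.0, -1.0]]
force: [-0.2, 1.0, -0.9]
finger_gap: 0.46
grip_force: 41.0
```

jog_arm:
  moves:
    - [0, 0, -0.01, 0, 0, 0, 1]
    - [0, 0, -0.01, 0, 0, 0, 1]
    - [0, 0, -0.01, 0, 0, 0, 1]
    - [0, 0, -0.01, 0, 0, 0, 1]
    - [0, 0, 0, 0, 0, 0, 1]

```text
clock: 11.35
tcp_pos: [0.5691, -0.1226, 0.125]
tool_rot: [[0.13, 0.992, 0.0], [0.992, -0.13, -0.0], [-0.0, 0.0, -1.0]]
force: [-0.6, 0.5, 0.5]
finger_gap: 0.459
grip_force: 41.3
```

Entering cleanly; it's at the flaps.

jog_arm:
  moves:
    - [0, 0, -0.015, 0, 0, 0, 1]
    - [0, 0, -0.015, 0, 0, 0, 1]
    - [0, 0, -0.015, 0, 0, 0, 1]
    - [0, 0, -0.015, 0, 0, 0, 1]
    - [0, 0, 0, 0, 0, 0, 1]

```text
clock: 11.98
tcp_pos: [0.5689, -0.1226, 0.1155]
tool_rot: [[0.13, 0.991, -0.001], [0.991, -0.13, 0.0], [0.0, -0.001, -1.0]]
force: [0.1, -0.3, -0.9]
finger_gap: 0.461
grip_force: 41.2
```

jog_arm:
  moves:
    - [0, 0, -0.015, 0, 0, 0, 1]
    - [0, 0, -0.015, 0, 0, 0, 1]
    - [0, 0, -0.015, 0, 0, 0, 1]
    - [0, 0, -0.01, 0, 0, 0, 1]
    - [0, 0, 0, 0, 0, 0, 1]

```text
clock: 12.6
tcp_pos: [0.5689, -0.1226, 0.1074]
tool_rot: [[0.13, 0.992, -0.0], [0.992, -0.13, 0.0], [0.0, -0.0, -1.0]]
force: [-0.1, -0.3, -2.2]
finger_gap: 0.458
grip_force: 41.0
```

```bash
python3 - <<'E'
from rig import arm, eyes
from h import *
c=eyes.camera("side");b=eyes.camera("wrist");np.savez("wrist4.npz",**b)
o=np.hstack([cv2.resize(b["color"],(400,300)),cv2.resize(c["color"][180:270,300:420],(400,300))])
cv2.imwrite("pics/ins.png",o[:,:,::-1])
E
```

```text
(no output)
```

View pics/ins.png

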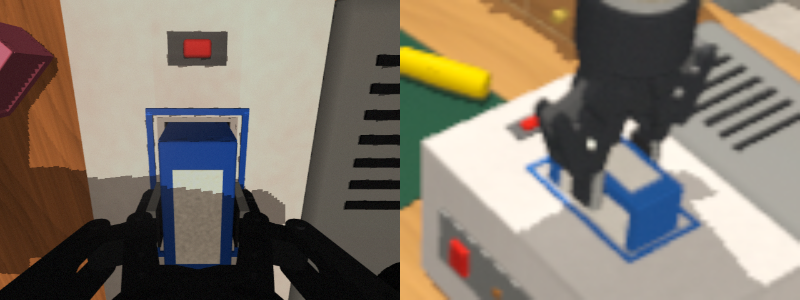

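The cassette is well down in the slot, guided on both sides. A little further, then release and rise.

jog_arm:
  moves:
    - [0, 0, -0.01, 0, 0, 0, 1]
    - [0, 0, -0.01, 0, 0, 0, 1]
    - [0, 0, 0, 0, 0, 0, 1]

```text
clock: 13.08
tcp_pos: [0.569, -0.1227, 0.1046]
tool_rot: [[0.13, 0.992, -0.0], [0.992, -0.13, 0.0], [-0.0, -0.0, -1.0]]
force: [-0.2, -0.1, -1.3]
finger_gap: 0.462
grip_force: 41.1
```

jog_arm:
  moves:
    - [0, 0, 0, 0, 0, 0, -1]
    - [0, 0, 0, 0, 0, 0, -1]
    - [0, 0, 0, 0, 0, 0, -1]
    - [0, 0, 0, 0, 0, 0, -1]
    - [0, 0, 0.2, 0, 0, 0, -1]
    - [0, 0, 0.2, 0, 0, 0, -1]
    - [0, 0, 0, 0, 0, 0, -1]

```text
clock: 13.95
tcp_pos: [0.5699, -0.1229, 0.1668]
tool_rot: [[0.13, 0.992, 0.004], [0.992, -0.13, -0.001], [-0.001, 0.004, -1.0]]
force: [0.4, -0.1, 0.0]
finger_gap: 1.002
grip_force: 0.0
```

jog_arm:
  moves:
    - [0, 0, 0, 0, 0, 0, 1]
    - [0, 0, 0, 0, 0, 0, 1]
    - [0, 0, 0, 0, 0, 0, 1]
    - [0, 0, 0, 0, 0, 0, 1]
    - [0, 0, 0, 0, 0, 0, 1]
    - [0, 0, 0, 0, 0, 0, 1]
    - [0, 0, 0, 0, 0, 0, 1]

```text
clock: 14.82
tcp_pos: [0.5691, -0.1227, 0.1648]
tool_rot: [[0.13, 0.992, 0.0], [0.992, -0.13, -0.0], [-0.0, 0.0, -1.0]]
force: [-0.6, -0.0, -0.2]
finger_gap: -0.001
grip_force: 0.0
```

```bash
python3 - <<'E'
from rig import arm, eyes
from h import *
s=arm.state();print(s["clock"],s["finger_gap"],np.round(s["force"],2),np.round(s["tcp_pos"],4))
c=eyes.camera("side");b=eyes.camera("wrist")
for n,q in(("s",c),("w",b)):
    W=world(q); m=(np.linalg.norm(W[...,:2]-[.569,-.1226],axis=-1)<.06)&(W[...,2]>.142)&(W[...,2]<.172)
    I=q["color"].astype(int); m&=(I[...,2]-I[...,0]>30); print(n,m.sum(),rect(W[m]),np.percentile(W[m][:,2],[5,50,90,97]).round(4))
o=np.hstack([cv2.resize(b["color"],(400,300)),cv2.resize(c["color"][180:270,300:420],(400,300))])
cv2.imwrite("pics/rel.png",o[:,:,::-1])
E
```

```text
14.825 -0.000994664604548373 [-0.64 -0.   -0.19] [ 0.5691 -0.1227  0.1648]
s 436 [ 568.  -123.7   90.8   43.7   83.7] [0.1456 0.1621 0.1643 0.1649]
w 5478 [ 571.1 -110.7   67.4   39.7   82.4] [0.1521 0.1626 0.1634 0.1638]
```

View pics/rel.png

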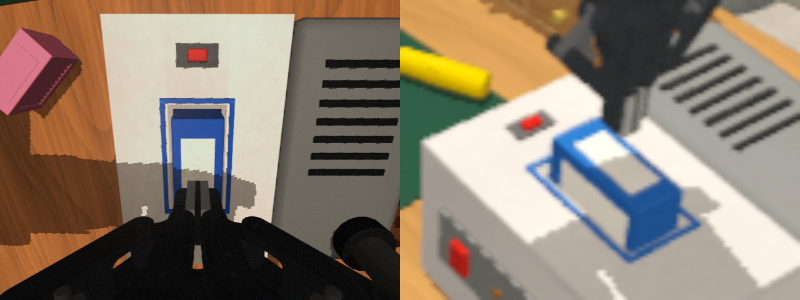

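The cassette stands upright in the slot, top at z≈0.163, with the shut fingers above its middle. I'll come down to contact and press in small steps.

jog_arm:
  moves:
    - [0, 0, -0.1, 0, 0, 0, 1]
    - [0, 0, -0.07, 0, 0, 0, 1]
    - [0, 0, -0.02, 0, 0, 0, 1]
    - [0, 0, -0.01, 0, 0, 0, 1]
    - [0, 0, -0.01, 0, 0, 0, 1]
    - [0, 0, -0.01, 0, 0, 0, 1]
    - [0, 0, -0.01, 0, 0, 0, 1]

```text
clock: 15.8
tcp_pos: [0.5693, -0.1227, 0.1305]
tool_rot: [[0.13, 0.992, 0.001], [0.992, -0.13, -0.0], [-0.0, 0.001, -1.0]]
force: [-1.1, 0.7, 2.9]
finger_gap: -0.002
grip_force: 1.7
```

jog_arm:
  moves:
    - [0, 0, -0.01, 0, 0, 0, 1]
    - [0, 0, -0.01, 0, 0, 0, 1]
    - [0, 0, -0.01, 0, 0, 0, 1]
    - [0, 0, -0.01, 0, 0, 0, 1]

```text
clock: 16.3
tcp_pos: [0.5693, -0.1227, 0.1244]
tool_rot: [[0.13, 0.992, 0.001], [0.992, -0.13, -0.0], [-0.0, 0.001, -1.0]]
force: [-0.1, 0.1, 5.8]
finger_gap: 0.004
grip_force: 3.1
```

jog_arm:
  moves:
    - [0, 0, -0.012, 0, 0, 0, 1]
    - [0, 0, -0.012, 0, 0, 0, 1]
    - [0, 0, -0.012, 0, 0, 0, 1]
    - [0, 0, -0.012, 0, 0, 0, 1]
    - [0, 0, -0.012, 0, 0, 0, 1]
    - [0, 0, -0.012, 0, 0, 0, 1]

```text
clock: 17.05
tcp_pos: [0.569, -0.1226, 0.1133]
tool_rot: [[0.13, 0.992, -0.0], [0.992, -0.13, 0.0], [0.0, -0.0, -1.0]]
force: [-1.0, -0.4, 2.5]
finger_gap: -0.003
grip_force: 1.3
```

jog_arm:
  moves:
    - [0, 0, -0.012, 0, 0, 0, 1]
    - [0, 0, -0.012, 0, 0, 0, 1]
    - [0, 0, -0.012, 0, 0, 0, 1]
    - [0, 0, -0.012, 0, 0, 0, 1]
    - [0, 0, -0.012, 0, 0, 0, 1]
    - [0, 0, -0.012, 0, 0, 0, 1]

```text
clock: 17.8
tcp_pos: [0.5691, -0.1226, 0.1025]
tool_rot: [[0.13, 0.992, 0.0], [0.992, -0.13, -0.0], [-0.0, 0.0, -1.0]]
force: [-0.6, -0.2, 2.3]
finger_gap: -0.001
grip_force: 1.3
```

jog_arm:
  moves:
    - [0, 0, -0.012, 0, 0, 0, 1]
    - [0, 0, -0.012, 0, 0, 0, 1]
    - [0, 0, -0.012, 0, 0, 0, 1]
    - [0, 0, -0.012, 0, 0, 0, 1]
    - [0, 0, -0.012, 0, 0, 0, 1]
    - [0, 0, -0.012, 0, 0, 0, 1]

```text
clock: 18.55
tcp_pos: [0.569, -0.1226, 0.0917]
tool_rot: [[0.13, 0.991, 0.0], [0.991, -0.13, -0.0], [0.0, 0.0, -1.0]]
force: [-0.4, 0.2, 2.5]
finger_gap: 0.001
grip_force: 1.3
```

jog_arm:
  moves:
    - [0, 0, -0.012, 0, 0, 0, 1]
    - [0, 0, -0.012, 0, 0, 0, 1]
    - [0, 0, -0.012, 0, 0, 0, 1]
    - [0, 0, -0.012, 0, 0, 0, 1]
    - [0, 0, -0.012, 0, 0, 0, 1]
    - [0, 0, -0.012, 0, 0, 0, 1]

```text
clock: 19.3
tcp_pos: [0.5691, -0.1226, 0.0809]
tool_rot: [[0.13, 0.992, 0.0], [0.992, -0.13, -0.0], [-0.0, 0.0, -1.0]]
force: [-1.1, 0.6, 2.4]
finger_gap: 0.004
grip_force: 1.3
```

jog_arm:
  moves:
    - [0, 0, -0.01, 0, 0, 0, 1]
    - [0, 0, -0.01, 0, 0, 0, 1]
    - [0, 0, -0.01, 0, 0, 0, 1]
    - [0, 0, -0.01, 0, 0, 0, 1]
    - [0, 0, 0, 0, 0, 0, 1]

```text
clock: 19.92
tcp_pos: [0.5689, -0.1226, 0.0748]
tool_rot: [[0.13, 0.992, -0.0], [0.992, -0.13, 0.0], [0.0, -0.0, -1.0]]
force: [-0.2, 0.1, 1.0]
finger_gap: -0.003
grip_force: 0.0
```

jog_arm:
  moves:
    - [0, 0, -0.006, 0, 0, 0, 1]
    - [0, 0, -0.006, 0, 0, 0, 1]
    - [0, 0, -0.006, 0, 0, 0, 1]
    - [0, 0, 0, 0, 0, 0, 1]

```text
clock: 20.42
tcp_pos: [0.5691, -0.1227, 0.0722]
tool_rot: [[0.13, 0.991, 0.0], [0.991, -0.13, -0.0], [-0.0, 0.0, -1.0]]
force: [0.6, 0.0, 1.1]
finger_gap: -0.001
grip_force: 0.5
```

jog_arm:
  moves:
    - [0, 0, -0.006, 0, 0, 0, 1]
    - [0, 0, -0.006, 0, 0, 0, 1]
    - [0, 0, 0, 0, 0, 0, 1]

```text
clock: 20.8
tcp_pos: [0.5691, -0.1227, 0.0704]
tool_rot: [[0.13, 0.992, 0.0], [0.992, -0.13, -0.0], [-0.0, 0.0, -1.0]]
force: [0.8, -0.6, 0.7]
finger_gap: -0.0
grip_force: 0.5
```

jog_arm:
  moves:
    - [0, 0, -0.006, 0, 0, 0, 1]
    - [0, 0, -0.006, 0, 0, 0, 1]
    - [0, 0, 0, 0, 0, 0, 1]

```text
clock: 21.18
tcp_pos: [0.5691, -0.1226, 0.0686]
tool_rot: [[0.13, 0.992, 0.0], [0.992, -0.13, -0.0], [-0.0, 0.0, -1.0]]
force: [0.1, -0.6, 0.8]
finger_gap: -0.002
grip_force: 0.4
```

jog_arm:
  moves:
    - [0, 0, -0.006, 0, 0, 0, 1]
    - [0, 0, 0, 0, 0, 0, 1]

```text
clock: 21.42
tcp_pos: [0.569, -0.1226, 0.0677]
tool_rot: [[0.13, 0.992, -0.0], [0.992, -0.13, 0.0], [0.0, -0.0, -1.0]]
force: [-0.2, -0.5, 1.7]
finger_gap: -0.003
grip_force: 0.9
```

jog_arm:
  moves:
    - [0, 0, -0.006, 0, 0, 0, 1]
    - [0, 0, 0, 0, 0, 0, 1]

```text
clock: 21.68
tcp_pos: [0.5691, -0.1227, 0.0669]
tool_rot: [[0.13, 0.991, 0.0], [0.991, -0.13, -0.0], [-0.0, 0.0, -1.0]]
force: [0.3, -0.9, 2.9]
finger_gap: -0.001
grip_force: 1.1
```

jog_arm:
  moves:
    - [0, 0, -0.006, 0, 0, 0, 1]
    - [0, 0, 0, 0, 0, 0, 1]

```text
clock: 21.92
tcp_pos: [0.5691, -0.1227, 0.066]
tool_rot: [[0.13, 0.992, 0.0], [0.992, -0.13, -0.0], [-0.0, 0.0, -1.0]]
force: [1.0, -0.7, 2.5]
finger_gap: -0.003
grip_force: 1.2
```

jog_arm:
  moves:
    - [0, 0, -0.006, 0, 0, 0, 1]
    - [0, 0, 0, 0, 0, 0, 1]

```text
clock: 22.18
tcp_pos: [0.5691, -0.1227, 0.065]
tool_rot: [[0.13, 0.992, 0.0], [0.992, -0.13, -0.0], [-0.0, 0.0, -1.0]]
force: [0.0, -0.7, 1.7]
finger_gap: 0.002
grip_force: 1.1
```

jog_arm:
  moves:
    - [0, 0, -0.006, 0, 0, 0, 1]
    - [0, 0, 0, 0, 0, 0, 1]

```text
clock: 22.42
tcp_pos: [0.569, -0.1226, 0.0641]
tool_rot: [[0.13, 0.991, -0.0], [0.991, -0.13, 0.0], [0.0, -0.0, -1.0]]
force: [0.8, -0.5, 1.3]
finger_gap: 0.004
grip_force: 1.0
```

jog_arm:
  moves:
    - [0, 0, -0.006, 0, 0, 0, 1]
    - [0, 0, 0, 0, 0, 0, 1]

```text
clock: 22.68
tcp_pos: [0.569, -0.1226, 0.0633]
tool_rot: [[0.13, 0.991, 0.0], [0.991, -0.13, 0.0], [0.0, 0.0, -1.0]]
force: [0.4, -0.4, 2.6]
finger_gap: 0.0
grip_force: 1.4
```

jog_arm:
  moves:
    - [0, 0, -0.006, 0, 0, 0, 1]
    - [0, 0, 0, 0, 0, 0, 1]

```text
clock: 22.92
tcp_pos: [0.5691, -0.1227, 0.0625]
tool_rot: [[0.13, 0.992, 0.0], [0.992, -0.13, -0.0], [-0.0, 0.0, -1.0]]
force: [-0.7, 0.6, 4.9]
finger_gap: -0.001
grip_force: 2.4
```

jog_arm:
  moves:
    - [0, 0, -0.006, 0, 0, 0, 1]
    - [0, 0, 0, 0, 0, 0, 1]

```text
clock: 23.18
tcp_pos: [0.5691, -0.1226, 0.0618]
tool_rot: [[0.13, 0.992, 0.0], [0.992, -0.13, -0.0], [-0.0, 0.0, -1.0]]
force: [-0.9, 0.3, 5.4]
finger_gap: 0.002
grip_force: 3.3
```

jog_arm:
  moves:
    - [0, 0, -0.006, 0, 0, 0, 1]
    - [0, 0, 0, 0, 0, 0, 1]

```text
clock: 23.42
tcp_pos: [0.5693, -0.1227, 0.0613]
tool_rot: [[0.13, 0.992, 0.001], [0.992, -0.13, -0.0], [-0.0, 0.001, -1.0]]
force: [-1.6, -0.0, 10.7]
finger_gap: -0.002
grip_force: 5.8
```

jog_arm:
  moves:
    - [0, 0, -0.003, 0, 0, 0, 1]
    - [0, 0, 0, 0, 0, 0, 1]

```text
clock: 23.68
tcp_pos: [0.5693, -0.1227, 0.0612]
tool_rot: [[0.13, 0.992, 0.001], [0.992, -0.13, -0.0], [-0.0, 0.001, -1.0]]
force: [-3.8, 1.2, 13.8]
finger_gap: -0.005
grip_force: 7.5
```

The force now rises steeply with almost no travel, and there is a side force. At this depth the gripper's knuckles, which spread along the slot's narrow 43 mm side, are probably landing on the rim. I'll draw back, turn 90° so they lie along the 93 mm side, and check with a look.

jog_arm:
  moves:
    - [0, 0, 0.1, 0, 0, 0, 1]
    - [0, 0, 0.15, 0, 0, 0, 1]
    - [0, 0, 0.15, 0, 0, 0, 1]
    - [0, 0, 0.05, 0, 0, 0.1, 1]
    - [0, 0, 0, 0, 0, 0.1, 1]
    - [0, 0, 0, 0, 0, 0.1, 1]
    - [0, 0, 0, 0, 0, 0.1, 1]
    - [0, 0, 0, 0, 0, 0.1, 1]
    - [0, 0, 0, 0, 0, 0.1, 1]
    - [0, 0, 0, 0, 0, 0.1, 1]

```text
clock: 24.92
tcp_pos: [0.5689, -0.1226, 0.1279]
tool_rot: [[-0.827, 0.562, -0.0], [0.562, 0.827, 0.0], [0.0, -0.0, -1.0]]
force: [0.9, -0.7, 0.6]
finger_gap: 0.002
grip_force: 0.0
```

jog_arm:
  moves:
    - [0, 0, 0, 0, 0, 0.1, 1]
    - [0, 0, 0, 0, 0, 0.1, 1]
    - [0, 0, 0, 0, 0, 0.1, 1]
    - [0, 0, 0, 0, 0, 0, 1]
    - [0, 0, 0, 0, 0, 0, 1]

```text
clock: 25.55
tcp_pos: [0.569, -0.1226, 0.1278]
tool_rot: [[-0.991, 0.133, -0.0], [0.133, 0.991, 0.0], [0.0, 0.0, -1.0]]
force: [-0.6, -0.1, -0.4]
finger_gap: -0.0
grip_force: 0.0
```

```bash
python3 - <<'E'
from rig import arm, eyes
from h import *
s=arm.state();R=s["tool_rot"];print(s["clock"],np.degrees(np.arctan2(R[1][1],R[0][1])),np.round(s["force"],2),np.round(s["tcp_pos"],4))
c=eyes.camera("side");b=eyes.camera("wrist");np.savez("wrist5.npz",**b);np.savez("side5.npz",**c)
o=np.hstack([cv2.resize(b["color"],(400,300)),cv2.resize(c["color"][180:270,300:420],(400,300))])
cv2.imwrite("pics/turn.png",o[:,:,::-1])
E
```

```text
25.55 82.33204657881781 [-0.62 -0.13 -0.42] [ 0.569  -0.1226  0.1278]
```

View pics/turn.png

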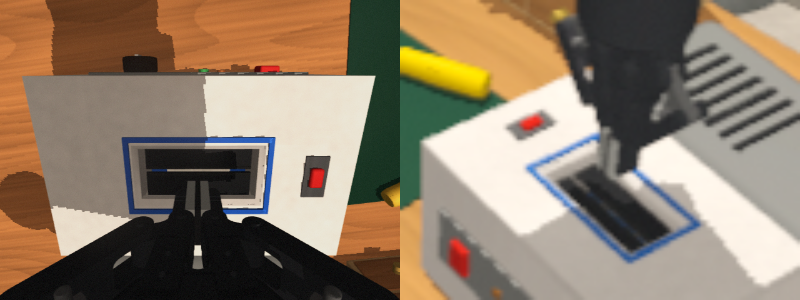

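The flaps are nearly shut over the cassette, which shows through the slit. The knuckles now lie along the slot's long side. Pushing down again.

jog_arm:
  moves:
    - [0, 0, -0.1, 0, 0, 0, 1]
    - [0, 0, -0.1, 0, 0, 0, 1]
    - [0, 0, -0.08, 0, 0, 0, 1]
    - [0, 0, -0.06, 0, 0, 0, 1]
    - [0, 0, -0.03, 0, 0, 0, 1]
    - [0, 0, 0, 0, 0, 0, 1]

```text
clock: 26.4
tcp_pos: [0.569, -0.1226, 0.0719]
tool_rot: [[-0.992, 0.13, -0.0], [0.13, 0.992, 0.0], [0.0, 0.0, -1.0]]
force: [-0.0, 0.4, -0.7]
finger_gap: -0.004
grip_force: 0.9
```

jog_arm:
  moves:
    - [0, 0, -0.01, 0, 0, 0, 1]
    - [0, 0, -0.01, 0, 0, 0, 1]
    - [0, 0, 0, 0, 0, 0, 1]

```text
clock: 26.78
tcp_pos: [0.5691, -0.1227, 0.0693]
tool_rot: [[-0.992, 0.13, 0.0], [0.13, 0.992, 0.0], [-0.0, 0.0, -1.0]]
force: [0.1, 0.1, 1.5]
finger_gap: -0.003
grip_force: 0.8
```

jog_arm:
  moves:
    - [0, 0, -0.008, 0, 0, 0, 1]
    - [0, 0, -0.008, 0, 0, 0, 1]
    - [0, 0, -0.008, 0, 0, 0, 1]
    - [0, 0, 0, 0, 0, 0, 1]

```text
clock: 27.28
tcp_pos: [0.569, -0.1226, 0.0654]
tool_rot: [[-0.992, 0.13, -0.0], [0.13, 0.992, 0.0], [0.0, 0.0, -1.0]]
force: [0.3, 0.2, 0.3]
finger_gap: -0.001
grip_force: 1.0
```

jog_arm:
  moves:
    - [0, 0, -0.006, 0, 0, 0, 1]
    - [0, 0, -0.006, 0, 0, 0, 1]
    - [0, 0, 0, 0, 0, 0, 1]

```text
clock: 27.65
tcp_pos: [0.5691, -0.1226, 0.0637]
tool_rot: [[-0.992, 0.13, -0.0], [0.13, 0.992, 0.0], [0.0, 0.0, -1.0]]
force: [0.3, 0.1, 0.6]
finger_gap: 0.001
grip_force: 0.9
```

jog_arm:
  moves:
    - [0, 0, -0.006, 0, 0, 0, 1]
    - [0, 0, 0, 0, 0, 0, 1]

```text
clock: 27.9
tcp_pos: [0.569, -0.1226, 0.0628]
tool_rot: [[-0.992, 0.13, -0.0], [0.13, 0.992, 0.0], [0.0, 0.0, -1.0]]
force: [-0.7, -0.2, 0.5]
finger_gap: -0.002
grip_force: 0.8
```

jog_arm:
  moves:
    - [0, 0, -0.006, 0, 0, 0, 1]
    - [0, 0, 0, 0, 0, 0, 1]

```text
clock: 28.15
tcp_pos: [0.5691, -0.1227, 0.0621]
tool_rot: [[-0.991, 0.13, 0.0], [0.13, 0.991, 0.0], [-0.0, 0.0, -1.0]]
force: [0.2, 0.3, 2.4]
finger_gap: -0.001
grip_force: 2.0
```

jog_arm:
  moves:
    - [0, 0, -0.006, 0, 0, 0, 1]
    - [0, 0, 0, 0, 0, 0, 1]

```text
clock: 28.4
tcp_pos: [0.5693, -0.1227, 0.0615]
tool_rot: [[-0.992, 0.13, 0.001], [0.13, 0.992, -0.0], [-0.001, -0.0, -1.0]]
force: [-1.1, 0.1, 6.1]
finger_gap: 0.003
grip_force: 3.2
```

jog_arm:
  moves:
    - [0, 0, -0.003, 0, 0, 0, 1]
    - [0, 0, 0, 0, 0, 0, 1]

```text
clock: 28.65
tcp_pos: [0.5693, -0.1227, 0.0612]
tool_rot: [[-0.992, 0.13, 0.001], [0.13, 0.992, -0.0], [-0.001, -0.0, -1.0]]
force: [-0.4, 1.0, 8.2]
finger_gap: 0.001
grip_force: 4.1
```

jog_arm:
  moves:
    - [0, 0, -0.003, 0, 0, 0, 1]
    - [0, 0, 0, 0, 0, 0, 1]

```text
clock: 28.9
tcp_pos: [0.5694, -0.1227, 0.0608]
tool_rot: [[-0.992, 0.13, 0.001], [0.13, 0.992, -0.0], [-0.001, -0.0, -1.0]]
force: [-0.8, -0.2, 9.4]
finger_gap: -0.0
grip_force: 4.5
```

jog_arm:
  moves:
    - [0, 0, -0.003, 0, 0, 0, 1]
    - [0, 0, 0, 0, 0, 0, 1]

```text
clock: 29.15
tcp_pos: [0.5694, -0.1227, 0.0604]
tool_rot: [[-0.992, 0.13, 0.001], [0.13, 0.992, -0.0], [-0.001, -0.0, -1.0]]
force: [-1.4, -0.1, 8.9]
finger_gap: -0.003
grip_force: 4.6
```

jog_arm:
  moves:
    - [0, 0, -0.003, 0, 0, 0, 1]
    - [0, 0, 0, 0, 0, 0, 1]

```text
clock: 29.4
tcp_pos: [0.5693, -0.1227, 0.0599]
tool_rot: [[-0.992, 0.13, 0.001], [0.13, 0.992, -0.0], [-0.001, -0.0, -1.0]]
force: [-1.3, 0.1, 8.8]
finger_gap: -0.003
grip_force: 4.3
```

jog_arm:
  moves:
    - [0, 0, -0.003, 0, 0, 0, 1]
    - [0, 0, 0, 0, 0, 0, 1]

```text
clock: 29.65
tcp_pos: [0.5693, -0.1227, 0.0593]
tool_rot: [[-0.991, 0.13, 0.001], [0.13, 0.991, -0.0], [-0.001, -0.0, -1.0]]
force: [-1.1, -0.4, 6.3]
finger_gap: -0.003
grip_force: 3.1
```

jog_arm:
  moves:
    - [0, 0, -0.003, 0, 0, 0, 1]
    - [0, 0, 0, 0, 0, 0, 1]

```text
clock: 29.9
tcp_pos: [0.5694, -0.1227, 0.059]
tool_rot: [[-0.992, 0.13, 0.001], [0.13, 0.992, -0.0], [-0.001, -0.0, -1.0]]
force: [-1.8, -0.0, 8.5]
finger_gap: -0.002
grip_force: 5.0
```

jog_arm:
  moves:
    - [0, 0, -0.003, 0, 0, 0, 1]
    - [0, 0, 0, 0, 0, 0, 1]

```text
clock: 30.15
tcp_pos: [0.5694, -0.1227, 0.0588]
tool_rot: [[-0.992, 0.13, 0.001], [0.13, 0.992, -0.0], [-0.001, -0.0, -1.0]]
force: [-1.7, -0.1, 10.9]
finger_gap: -0.001
grip_force: 6.2
```

jog_arm:
  moves:
    - [0, 0, -0.003, 0, 0, 0, 1]
    - [0, 0, 0, 0, 0, 0, 1]

```text
clock: 30.4
tcp_pos: [0.5694, -0.1227, 0.0585]
tool_rot: [[-0.992, 0.13, 0.001], [0.13, 0.992, -0.0], [-0.001, -0.0, -1.0]]
force: [-1.6, 0.1, 12.3]
finger_gap: 0.001
grip_force: 6.5
```

jog_arm:
  moves:
    - [0, 0, -0.003, 0, 0, 0, 1]
    - [0, 0, 0, 0, 0, 0, 1]

```text
clock: 30.65
tcp_pos: [0.5694, -0.1228, 0.0581]
tool_rot: [[-0.992, 0.13, 0.001], [0.13, 0.992, -0.0], [-0.001, -0.0, -1.0]]
force: [-2.4, 0.3, 12.3]
finger_gap: 0.001
grip_force: 6.9
```

jog_arm:
  moves:
    - [0, 0, -0.002, 0, 0, 0, 1]
    - [0, 0, 0, 0, 0, 0, 1]

```text
clock: 30.9
tcp_pos: [0.5695, -0.1227, 0.0579]
tool_rot: [[-0.992, 0.13, 0.001], [0.13, 0.992, -0.0], [-0.002, -0.0, -1.0]]
force: [-3.0, 0.5, 14.7]
finger_gap: -0.001
grip_force: 7.5
```

jog_arm:
  moves:
    - [0, 0, -0.002, 0, 0, 0, 1]
    - [0, 0, 0, 0, 0, 0, 1]

```text
clock: 31.15
tcp_pos: [0.5695, -0.1228, 0.0579]
tool_rot: [[-0.992, 0.13, 0.002], [0.13, 0.992, -0.001], [-0.002, -0.0, -1.0]]
force: [-4.3, 1.3, 17.7]
finger_gap: 0.005
grip_force: 8.8
```

It climbed to a hard stop: no travel at 17.7 N, after the drop at 0.0593. I'll ease back a few mm and re-touch. If it's caught, the top stays near 0.059; before, it sprang back up to 0.062.

jog_arm:
  moves:
    - [0, 0, 0.02, 0, 0, 0, 1]
    - [0, 0, 0.02, 0, 0, 0, 1]
    - [0, 0, 0, 0, 0, 0, 1]
    - [0, 0, -0.01, 0, 0, 0, 1]
    - [0, 0, -0.01, 0, 0, 0, 1]
    - [0, 0, 0, 0, 0, 0, 1]

```text
clock: 31.9
tcp_pos: [0.569, -0.1227, 0.0593]
tool_rot: [[-0.992, 0.13, -0.0], [0.13, 0.992, 0.0], [0.0, 0.0, -1.0]]
force: [0.3, 0.6, -0.3]
finger_gap: 0.001
grip_force: 1.1
```

jog_arm:
  moves:
    - [0, 0, -0.004, 0, 0, 0, 1]
    - [0, 0, 0, 0, 0, 0, 1]

```text
clock: 32.15
tcp_pos: [0.5691, -0.1227, 0.0592]
tool_rot: [[-0.992, 0.13, 0.0], [0.13, 0.992, -0.0], [-0.0, 0.0, -1.0]]
force: [-2.0, -0.1, 5.2]
finger_gap: 0.0
grip_force: 3.1
```

The top stayed down at 0.0593, so the catches hold it. Drawing clear.

jog_arm:
  moves:
    - [0, 0, 0.1, 0, 0, 0, 1]
    - [0, 0, 0.2, 0, 0, 0, 1]
    - [0, 0, 0.3, 0, 0, 0, 1]
    - [0, 0, 0.3, 0, 0, 0, 1]
    - [0, 0, 0.2, 0, 0, 0, 1]
    - [0, 0, 0, 0, 0, 0, 1]
    - [0, 0, 0, 0, 0, 0, 1]

```text
clock: 33.02
tcp_pos: [0.5687, -0.1225, 0.2236]
tool_rot: [[-0.992, 0.13, -0.0], [0.13, 0.992, 0.0], [0.001, 0.0, -1.0]]
force: [0.0, 0.2, -0.7]
finger_gap: -0.0
grip_force: 0.0
```

```bash
python3 - <<'E'
from rig import arm, eyes
from h import *
s=arm.state();print(s["clock"],np.round(s["force"],2),np.round(s["tcp_pos"],4))
b=eyes.camera("wrist");c=eyes.camera("side");W=world(b)
a=np.radians(-7.6); ex=np.array([np.cos(a),np.sin(a)]); ey=np.array([-ex[1],ex[0]])
q=W[...,:2]-[.569,-.122]; X=q@ex;Y=q@ey
for y0 in (-.02,0,.02):
  print(y0,[(x, np.round(1000*np.median(W[...,2][(abs(X-x/1000)<.0012)&(abs(Y-y0)<.006)]),1)) for x in range(-24,26,4)])
o=np.hstack([cv2.resize(b["color"][150:450,120:520],(400,300)),cv2.resize(c["color"][180:270,300:420],(400,300))])
cv2.imwrite("pics/end.png",o[:,:,::-1])
E
```

```text
33.025 [ 0.03  0.17 -0.73] [ 0.5687 -0.1225  0.2236]
-0.02 [(-24, np.float64(129.2)), (-20, np.float64(344.7)), (-16, np.float64(331.8)), (-12, np.float64(305.0)), (-8, np.float64(303.9)), (-4, np.float64(307.2)), (0, np.float64(307.8)), (4, np.float64(307.4)), (8, np.float64(118.8)), (12, np.float64(118.6)), (16, np.float64(118.6)), (20, np.float64(118.6)), (24, np.float64(129.2))]
0 [(-24, np.float64(129.5)), (-20, np.float64(119.1)), (-16, np.float64(326.0)), (-12, np.float64(306.4)), (-8, np.float64(301.4)), (-4, np.float64(289.1)), (0, np.float64(297.2)), (4, np.float64(289.5)), (8, np.float64(300.1)), (12, np.float64(119.5)), (16, np.float64(118.6)), (20, np.float64(118.6)), (24, np.float64(129.2))]
0.02 [(-24, np.float64(129.1)), (-20, np.float64(344.7)), (-16, np.float64(332.4)), (-12, np.float64(305.6)), (-8, np.float64(304.4)), (-4, np.float64(307.3)), (0, np.float64(307.8)), (4, np.float64(307.7)), (8, np.float64(308.0)), (12, np.float64(118.6)), (16, np.float64(118.4)), (20, np.float64(118.9)), (24, np.float64(128.9))]
```

View pics/end.png

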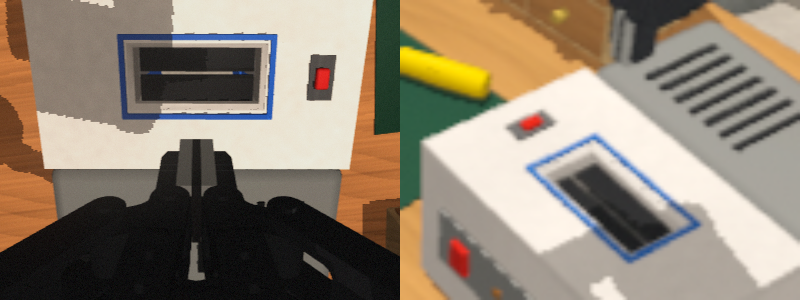

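The picture shows both flaps shut and level (z≈0.1186). Through the slit, the white label and blue frame sit low and evenly, and the arm is clear. Handing in.

```bash
python3 -c "
from rig import arm
print(arm.sign_off())"
```

```text
the job is handed in; nothing more can be done
None
```

I handed the job in at about 33 s; the sign-off gave no verdict. By feel the clean cassette is home and held by its catches (a force drop like a click, peak push about 18 N), and the last picture shows both flaps shut and the arm clear.

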